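Fit the splined rotor to the ink-cartridge spinner

TASK

Put the three-armed rotor on the spinner's upright splined shaft, bore down. Work it round until its teeth slip between the shaft's keys, then press it down on its hub so that it pushes the stiff collar all the way down and sits fully home. Let go of it, and leave the other things on the bench where they are.

Things in the scene. Friction and masses are not known exactly. Their poses are not given: they have to be found in the camera images.
- rotor_hub (a point): Loose three-armed aluminium rotor, 174 mm across, about 0.35 kg, lying flat, hub up. Point: centre of its hexagonal hub, half-way up. Hub: 50 mm across flats, 59 mm high, flat closed top 29.5 mm above this point. z is the hub's axis, up. Flats face 30, 90, 150, 210, 270 and 330 degrees from x about z; free to grip above the arms and cups.
- rotor_cup (a point): Centre of the bottom of one of the rotor's three cups, on the rotor's x axis. Arms (14 mm wide, 10 mm high) leave the hub at 0, 120 and 240 degrees from x, level with its bottom; each ends in an open round cup, 34 mm across, 22 mm high, centred 70 mm from the axis.
- rotor: The same rotor; origin: centre of the hub's bottom (29.5 mm below rotor_hub), same axes. The bore opens only here, below: 54 mm deep, with six inward teeth along its lowest 20 mm, one behind each flat, tips 15.6 mm from the axis, 6.4 mm wide.
- shaft_tip (a point): Centre of the top of the upright splined steel shaft on the spinner, 128 mm above the bench. The shaft never turns. Going down: 7 mm of cone, then a smooth round nose, 28 mm across, to 22 mm below this point, where the keys begin.
- shaft_keys (a point): Point on the shaft's axis level with the tops of its six keys (22 mm below the tip; every 60 degrees, 8.4 mm wide, 40 mm across over them). A rotor not yet meshed rests with its hub's bottom here. The keys' angle is NOT given by this frame: it differs each time. Within about 3 degrees of the right angle (every 60 degrees) the rotor slips down.
- shaft_seat (a point): Point on the shaft's axis, 50 mm below its tip: the hub's bottom is here when the rotor is fully home. x and y are those of the spinner base, a fixed white box, 180 x 180 mm, its flat deck 70 mm above the bench (8 mm below this point), the shaft at its centre.
- collar (a joint): Travel (m) of the stiff grey collar round the shaft, 52 mm across, 8 mm thick: 0 = up (top 36 mm below the shaft's tip), 0.014 = down on the deck. It stays where left and takes about 12 N to slide, more than the rotor's weight: a meshed rotor drops 14 mm onto it and stops 14 mm above home until pressed.
- jar: Small amber glass jar with a white cap, 36 mm across, 65 mm high, standing between or near the spinner and the rotor; bystander; origin under its centre.
- bottle: Amber glass bottle with a black cap, 60 mm across, 130 mm high, standing at the back; bystander; origin under its centre.
- cartridge: Black ink cartridge, 85 x 45 mm, 30 mm high, lying flat; bystander; origin under its centre.
- beaker: White beaker, 70 mm across, 90 mm high, to the robot's right; bystander; origin under its centre.
- driver: Screwdriver lying on the bench to the robot's left; bystander.
- carton: Closed cardboard carton, 80 x 120 mm, 45 mm high, at the back; bystander; origin under its centre.
Mind the look-alikes: they are no part of the job. Leave any blue or yellow look-alike of the rotor alone.

How it is judged (in metres and radians):
On the way:
1. the rotor's teeth mesh with the shaft's keys while the collar is not yet all the way down (horizontal distance between rotor_hub and shaft_tip below 0.005 m and angle between rotor_hub's own z axis and vertical below 0.06 rad and z of rotor_hub in the frame of shaft_seat below 0.0545 m and value of joint collar below 0.012 m).
At the end, for the whole second after the job is handed in: The rotor is at rest on the shaft, on its axis within 5 mm and upright within 0.06 rad, its hub's bottom within 3 mm of fully home, and the collar is down (beyond 12 of its 14 mm) (horizontal distance between rotor_hub and shaft_tip below 0.005 m and angle between rotor_hub's own z axis and vertical below 0.06 rad and z of rotor_hub in the frame of shaft_seat below 0.0325 m and value of joint collar above 0.012 m and linear speed of rotor below 0.01 m/s); the robot touches nothing.
It fails at once if another thing on the bench (jar, bottle, cartridge, beaker, screwdriver, carton) is pushed more than 30 mm or knocked over (distance of any of jar, bottle, cartridge, beaker, driver, carton from where it was at the start of the episode above 0.03 m or angle between any of jar, bottle, beaker's own z axis and vertical above 0.6 rad).
It also fails if it takes over 67 s, if anything falls off the work surface, if the arm or the gripper's body presses on something with over 40 N, if the wrist force passes 120 N, or if a joint passes its speed limit or range.

ROBOT

A 6-joint arm with a two-finger parallel gripper is mounted at the origin on the work surface. World frame = base frame: x ahead of the robot, y to its left, z up, the work surface at z = 0. Lengths are in mm, angles in rad, forces in N, time in s.
With the tool pointing down it reaches from about 350 to 775 mm from the base axis. Payload 7.3 kg.
Tool frame: the origin (TCP) lies on the centre line of the jaws, within the pads' length; the fingertips stand 17 mm ahead of it and the grasp point (between the pads) lies 2 mm behind it; z points along the fingers, y is the line along which they close (so a half turn about z gives the same grasp; the last joint's range is limited). The gripper opens to 92 mm and grips with 3 to 60 N. Pads are 19 mm wide; open, the fingers measure 130 mm over their backs; the gripper's body (75 mm by 190 mm) begins 47 mm behind the grasp point.
Start: joints at [-1.34, 0.342, 1.524, -0, 1.275, -0.146], TCP at [193.195, -488.179, 243.741] pointing down, gripper open.
Joint ranges: [-2.53, 2.53], [-0.77, 2.02], [0.04, 2.7], [-1, 4.14], [0.28, 2.66], [-3.11, 3.11]. Speed limits (rad/s): [2.57, 2.57, 3.14, 3.14, 3.14, 3.14].

INTERFACE

Orientations are given as [roll, pitch, yaw] about the fixed x, y, z axes, in that order (R = Rz(yaw) Ry(pitch) Rx(roll)).
In Python, from plant import bot gives the robot as it stands. The module is installed in compiled form; this text tells all that it offers.
- The arm moves only by the shell command python3 -m pendant 'ROWS'. ROWS is JSON, a list of rows, each a list of 3 entries, a list of its own where there are three numbers: the shift along the world's x, y, z as a fraction of full scale, then the turn, a rotation vector about the world's x, y, z as a fraction of full scale, then the opening, from -1 (shut) to 1 (fully open), so that 0 is half open. In form: [[[tx, ty, tz], [rx, ry, rz], claw], ...]. A call has exactly 10 rows; each row shifts and turns the commanded pose from where the row before left it; what a row does not reach is not made up. Full scale, the value 1, is 30 mm for a shift and 0.12 rad for a turn. A row lasts 1/12 s, in which the tool goes at most 41.7 mm and 7.16 degrees, less where a joint would pass 70% of its speed; a pose out of reach is approached as far as the arm can. A call with a number of a shift or a turn outside -1 to 1 is refused whole. A call with a gripper value outside its range is refused whole. The fingers move at their own pace and stop on an object; the grip force is fixed at half the most. Time passes only in rows, so rows that do not move let the fingers close, or fill a call up. It gives the time, the measured TCP pose, the force, the opening and the grip force at its end, in the units of the state.
- bot.get_obs(): the state, without advancing time (a new reading comes with each control period).
- bot.capture(name): name is "scene" or "top"; returns the picture (400x640x3 uint8, blue, green, red); there is no depth.
- bot.camera_params(name): a dict with "fovy" (degrees; the focal length in pixels is half the picture's height over the tangent of half this angle, whatever the lens; pixels are square), "cx", "cy" (the principal point, pixels), "distortion" ([k1, k2, p1, p2, k3] as OpenCV has them; the pictures are not rectified), "camera_from_world" (4x4, takes a point from world to camera coordinates). Camera axes: x right, y down, z forward; pixel columns grow to the right and rows downward; lengths in mm; the calibration is good to about 2 mm. A picture is of the moment at which its call begins. camera_params takes no time and is no camera call.
- bot.close_job(): hands the job in; it is judged then, once.
The state is a dict: "time": time; "joint_positions": joint angles; "dq": joint speeds; "tau": joint torques, N m; "tool_pos": TCP position; "tcp_rot": TCP orientation; "contact_force": force on the tool from outside, world axes, zero at the start; "moment": the same for the moment, N m; "grip_width": finger opening in mm; "finger_force": force on a finger pad.
Only numpy, scipy, OpenCV 4.12 (cv2) and the standard library are available. Lean on these libraries where they do the work, as an engineer would, in place of code of your own. Each camera call takes 0.05 s, during which the arm holds its last target. There are 200 camera calls.

## Working session

There is one attempt and no reset: what is moved stays moved. The work goes in short steps, Python scripts to look and compute and a shell command to move; the robot and the scene stay as the last step left them, time stands still between calls to the robot, and variables do not carry over. Pictures are saved under pics/ and viewed, at most 10 in all, crops included, and the job is handed in when it is done.

```bash
mkdir -p pics; python3 - <<'E'
from plant import bot
import cv2
for n in("scene","top"):
    cv2.imwrite(f"pics/{n}0.png",bot.capture(n)); print(bot.camera_params(n))
o=bot.get_obs(); print({k:o[k] for k in("time","tool_pos","tcp_rot","grip_width")})
E
```

```text
{'fovy': 52.38132060009015, 'cx': 315.80052908370567, 'cy': 199.16096750725995, 'distortion': array([0.03528397, 0.        , 0.        , 0.        , 0.        ]), 'camera_from_world': array([[ 8.65374235e-01,  5.00802267e-01,  1.80144992e-02,
        -4.74903161e+02],
       [ 4.06588409e-01, -6.80653215e-01, -6.09423553e-01,
        -1.43794964e+02],
       [-2.92939070e-01,  5.34703927e-01, -7.92640153e-01,
         1.33687622e+03],
       [ 0.00000000e+00,  0.00000000e+00,  0.00000000e+00,
         1.00000000e+00]])}
{'fovy': 45.14586791063232, 'cx': 319.3527003784387, 'cy': 198.4164027616723, 'distortion': array([-0.12743155,  0.        ,  0.        ,  0.        ,  0.        ]), 'camera_from_world': array([[-8.38075935e-03, -9.99845881e-01,  1.54265067e-02,
        -1.92970671e+01],
       [-9.94062513e-01,  6.65660299e-03, -1.08606676e-01,
         5.36477088e+02],
       [ 1.08487250e-01, -1.62451184e-02, -9.93965096e-01,
         1.46526589e+03],
       [ 0.00000000e+00,  0.00000000e+00,  0.00000000e+00,
         1.00000000e+00]])}
{'time': 0.1, 'tool_pos': array([ 193.11625717, -487.84078089,  243.11179625]), 'tcp_rot': array([-3.14023919e+00, -1.94011441e-04,  3.76782750e-01]), 'grip_width': 91.74974580410876}
```

View pics/scene0.png

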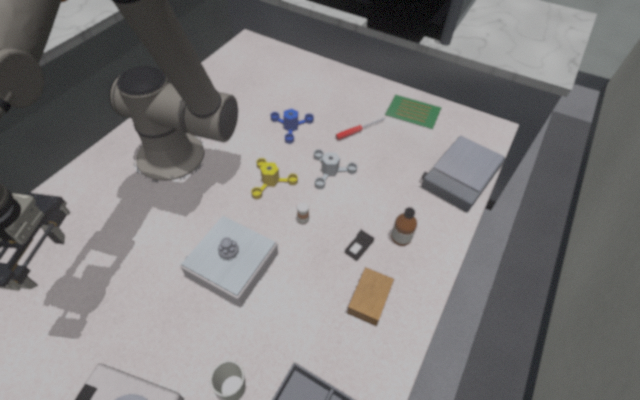

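View pics/top0.png

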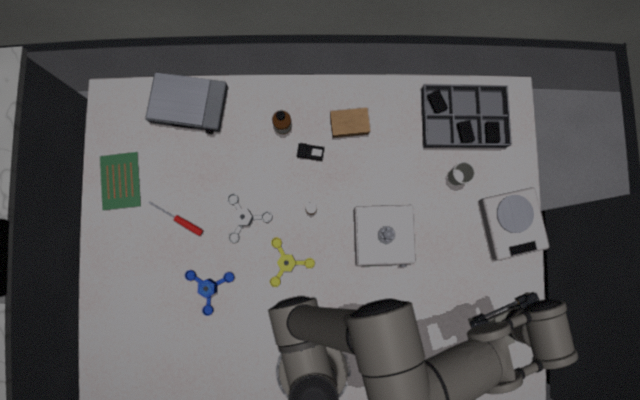

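Candidates for the rotor in the top view are the silver one (245,216), the yellow one (287,263) and the blue one (207,287). I choose the silver, bare-aluminium one. The spinner shaft is at (387,235) and the jar at (311,210). A close crop will check the choice.

```bash
python3 - <<'E'
import cv2,numpy as np
t=cv2.imread("pics/top0.png");s=cv2.imread("pics/scene0.png")
c=lambda im,x,y,r:cv2.resize(im[y-r:y+r,x-r:x+r],(290,290),interpolation=cv2.INTER_CUBIC)
m=np.vstack([np.hstack([c(t,248,217,30),c(t,387,235,20)]),np.hstack([c(s,335,168,30),c(s,229,250,25)])])
cv2.imwrite("pics/crop1.png",m)
E
```

```text
(no output)
```

View pics/crop1.png

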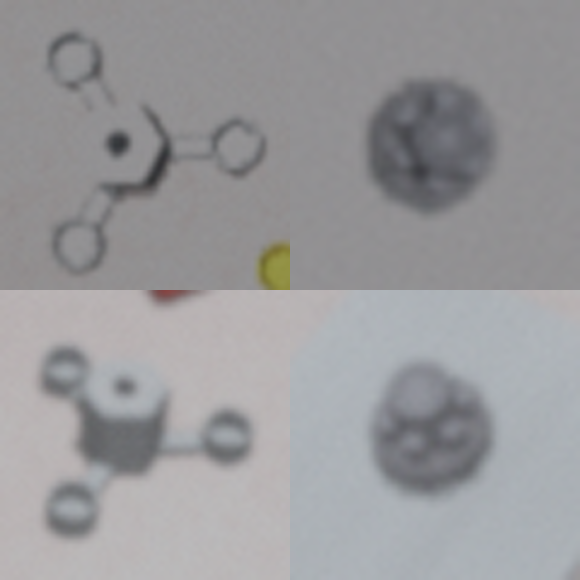

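The crop confirms the silver rotor: a hexagonal hub with a dot at crop pixel (118,143) and three cups at (75,58), (238,147) and (79,246). The shaft collar disc is centred at about (430,145), and the tip in the scene crop is at about (420,390).

```bash
cat > h.py <<'E'
import cv2,numpy as np
from plant import bot
def K(n):
    p=bot.camera_params(n);f=200/np.tan(np.radians(p["fovy"])/2)
    return np.array([[f,0,p["cx"]],[0,f,p["cy"]],[0,0,1]]),p["distortion"],p["camera_from_world"]
def plane(n,uv,z):
    k,d,T=K(n);q=cv2.undistortPoints(np.array([[uv]],float),k,d)[0,0]
    R,t=T[:3,:3],T[:3,3];c=-R.T@t;r=R.T@np.array([*q,1]);return (c+r*(z-c[2])/r[2])[:2]
def proj(n,P):
    k,d,T=K(n);return cv2.projectPoints(np.array(P,float).reshape(-1,3),cv2.Rodrigues(T[:3,:3])[0],T[:3,3],k,d)[0][:,0]
E
python3 - <<'E'
from h import *
t=lambda x,y:(218+x/4.8333-.4,187+y/4.8333-.4)
s=lambda x,y:(305+x/4.8333-.4,138+(y-290)/4.8333-.4)
C=[plane("top",t(*p),22) for p in((238,147),(75,58),(79,246))]
D=[plane("scene",s(*p),22) for p in((228,436),(65,370),(72,508))]
h=plane("top",t(118,143),59);h2=plane("scene",s(124,386),59)
for cc in(C,D):
    m=np.mean(cc,0);print(np.round(cc,1).tolist(),m,[np.degrees(np.arctan2(*(c-m)[::-1])) for c in cc],[np.linalg.norm(c-m) for c in cc])
print("hub",h,h2)
print("collar",plane("top",(367+140/7.25-.4,215+145/7.25-.4),92), plane("scene",(204+143/5.8-.4,225+(432-290)/5.8-.4),90))
print("tip",plane("scene",(204+130/5.8-.4,225+(390-290)/5.8-.4),124),plane("top",(367+165/7.25-.4,215+140/7.25-.4),124))
# base deck corners
im=cv2.imread("pics/top0.png")
print("jar",plane("top",(311,210),65),plane("scene",(303,209),60))
E
```

```text
[[480.1, 140.3], [538.3, 246.2], [417.0, 242.5]] [478.46064613 209.63319683] [np.float64(-88.6850162264552), np.float64(31.374038269475914), np.float64(151.90647208352758)] [np.float64(69.35478633793966), np.float64(70.14380940490854), np.float64(69.6903818229761)]
[[541.9, 238.6], [420.6, 235.2], [484.6, 132.8]] [482.37890759 202.19061885] [np.float64(31.46837563744124), np.float64(151.85826074068746), np.float64(-88.1587750440696)] [np.float64(69.75782538366663), np.float64(70.00641756850081), np.float64(69.47022956135503)]
hub [480.39527521 212.37808118] [477.1949246  211.21426913]
collar [ 420.16250163 -218.91584035] [ 422.45340141 -223.48622951]
tip [ 421.99915702 -223.39938676] [ 421.02063325 -224.09237344]
jar [497.36395615   2.79390554] [507.45247843  -2.35771599]
```

```bash
python3 - <<'E'
from h import *
ims={n:cv2.cvtColor(cv2.imread(f"pics/{n}0.png"),cv2.COLOR_BGR2GRAY) for n in("top","scene")}
c0=np.array([421,-221.])
for n,im in ims.items():
    u,v=proj(n,[*c0,95])[0].astype(int)
    w=im[v-16:v+17,u-16:u+17]; big=cv2.resize(w,None,fx=8,fy=8,interpolation=cv2.INTER_CUBIC)
    th,m=cv2.threshold(big,0,255,cv2.THRESH_BINARY_INV+cv2.THRESH_OTSU)
    cs=max(cv2.findContours(m,cv2.RETR_EXTERNAL,cv2.CHAIN_APPROX_NONE)[0],key=cv2.contourArea)
    e=cv2.fitEllipse(cs); bb=cv2.boundingRect(cs)
    print(n,th,np.array(e[0])/8+[u-16,v-16]-.44,np.array(e[1])/8,plane(n,np.array(e[0])/8+[u-16,v-16]-.44,90))
    a=np.radians(np.arange(0,360,1))
    # deck edge profile: sample along x,y through centre at z=70
    g=cv2.GaussianBlur(im,(0,0),.7).astype(np.float32)
    for ax,d in(("x",[1,0]),("y",[0,1])):
        r=np.arange(-120,121,1.);L=0
        for off in range(-70,71,5):
            if abs(off)<32: continue
            P=np.c_[c0+np.outer(r,d)+off*np.array(d[::-1]),np.full(len(r),70)]
            q=proj(n,P).astype(np.float32);L=L+cv2.remap(g,q[:,:1],q[:,1:],cv2.INTER_LINEAR)[:,0]
        G=np.abs(np.gradient(L));i1=G[10:60].argmax()+10;i2=G[180:230].argmax()+180
        print(" edges",ax,r[i1],r[i2],"mid",(r[i1]+r[i2])/2)
    for cc in ([421.5,-222],[420.5,-224],[422,-220]):
      for R in(16,18):
        q=proj(n,np.c_[cc[0]+R*np.cos(a),cc[1]+R*np.sin(a),np.full(360,106)]).astype(np.float32)
        p=cv2.remap(im.astype(np.float32),q[:,:1],q[:,1:],cv2.INTER_CUBIC)[:,0]
        F=np.fft.fft(p)/360;print("  keys",cc,R,np.round(abs(F[3:10])*2,1),"ang",-np.degrees(np.angle(F[6]))/6%60)
E
```

```text
top 122.0 [385.72189003 234.56074768] [17.26834297 18.22471619] [ 420.34960321 -218.66333402]
 edges x -86.0 84.0 mid -1.0
 edges y -84.0 98.0 mid 7.0
  keys [421.5, -222] 16 [ 1.7  0.9  2.9 12.4  2.4  1.3  1.3] ang 52.10827
  keys [421.5, -222] 18 [ 2.2  2.   4.3 12.4  2.7  1.1  0.7] ang 52.548027
  keys [420.5, -224] 16 [1.8 3.2 4.4 7.6 4.6 1.1 1.1] ang 52.359837
  keys [420.5, -224] 18 [1.9 3.1 2.9 9.  7.  2.1 0.9] ang 51.68829
  keys [422, -220] 16 [ 2.9  1.7  7.3 11.2  1.7  2.   0.3] ang 51.801163
  keys [422, -220] 18 [2.2 1.2 5.6 9.5 3.9 1.5 0.3] ang 52.207096
scene 148.0 [227.85195976 249.17469269] [20.68521118 22.36261368] [ 421.7518309  -224.20846706]
 edges x -88.0 109.0 mid 10.5
 edges y -108.0 84.0 mid -12.0
  keys [421.5, -222] 16 [2.1 4.2 8.5 6.6 1.8 2.6 0.3] ang 49.675827
  keys [421.5, -222] 18 [3.6 3.4 7.3 5.8 1.5 3.4 0.5] ang 48.98461
  keys [420.5, -224] 16 [0.9 3.  8.9 7.1 0.9 2.4 0.2] ang 53.622643
  keys [420.5, -224] 18 [3.4 3.1 7.8 5.  0.6 3.5 0.3] ang 55.30008
  keys [422, -220] 16 [5.8 5.3 6.9 6.3 1.3 2.2 0.7] ang 42.797188
  keys [422, -220] 18 [5.2 5.9 4.9 6.  2.3 3.  1.4] ang 44.0021
```

```bash
python3 -m pendant '[[[0.1,0.9,0.3],[0,0,0],1],[[0.3,1,0.3],[0,0,0],1],[[0.5,1,0.3],[0,0,0],1],[[0.5,1,0],[0,0,0],1],[[0.5,1,0],[0,0,0],1],[[0.5,1,0],[0,0,0.4],1],[[0.5,1,0],[0,0,0.4],1],[[0.5,1,0],[0,0,0.4],1],[[0.5,1,0],[0,0,0.2],1],[[0.5,1,0],[0,0,0],1]]'
```

```text
time: 0.93
tool_pos: [325.4, -189.5, 270.6]
tcp_rot: [-3.141, 0.0, 0.546]
contact_force: [0.5, 0.5, 0.8]
grip_width: 91.6
finger_force: 0.0
```

```bash
python3 -m pendant '[[[0.37,0.95,0],[0,0,0],1],[[0.37,0.95,0],[0,0,0],1],[[0.37,0.95,0],[0,0,0],1],[[0.37,0.95,0],[0,0,0],1],[[0.37,0.95,0],[0,0,0],1],[[0.37,0.95,0],[0,0,0],1],[[0.37,0.95,0],[0,0,0],1],[[0.37,0.95,0],[0,0,0],1],[[0.37,0.95,0],[0,0,0],1],[[0.37,0.95,0],[0,0,0],1]]'
python3 -m pendant '[[[0.37,0.95,-0.5],[0,0,0],1],[[0.37,0.95,-0.6],[0,0,0],1],[[0.37,0.95,-0.6],[0,0,0],1],[[0.35,0.9,-0.6],[0,0,0],1],[[0,0,-0.7],[0,0,0],1],[[0,0,-0.7],[0,0,0],1],[[0,0,-0.7],[0,0,0],1],[[0,0,-0.6],[0,0,0],1],[[0,0,0],[0,0,0],1],[[0,0,0],[0,0,0],1]]'
python3 - <<'E'
from h import *
a=[]
for n,p in(("top",[480,210,59]),("scene",[480,210,59])):
    im=bot.capture(n);u,v=proj(n,p)[0].astype(int);print(n,u,v)
    a.append(cv2.resize(im[v-35:v+35,u-35:u+35],(390,390),interpolation=cv2.INTER_CUBIC))
cv2.imwrite("pics/near1.png",np.hstack(a));print(bot.get_obs()["tool_pos"],bot.get_obs()["tcp_rot"])
E
```

```text
time: 1.77
tool_pos: [436.2, 95.4, 270.5]
tcp_rot: [-3.142, 0.0, 0.545]
contact_force: [0.3, -0.4, -0.1]
grip_width: 91.6
finger_force: 0.0
time: 2.6
tool_pos: [479.4, 206.2, 120.1]
tcp_rot: [-3.141, 0.002, 0.545]
contact_force: [-0.1, -0.2, 0.7]
grip_width: 91.6
finger_force: 0.0
top 242 216
scene 330 158
[480.65491867 206.45168032 121.78673035] [ 3.14105750e+00 -1.54600376e-03  5.44687518e-01]
```

View pics/near1.png

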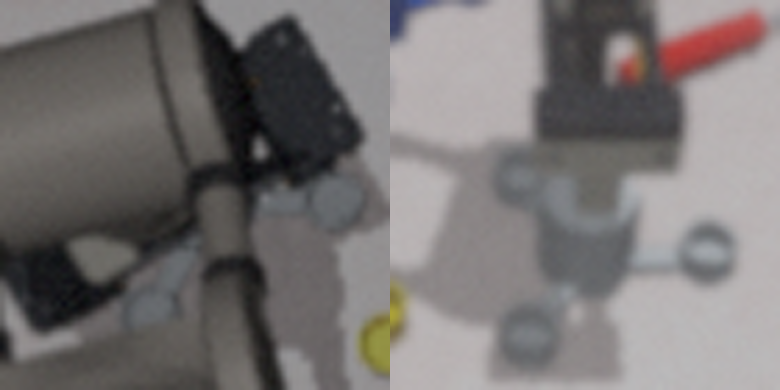

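Near view: the fingers straddle the hub, and all three cups are clear of them. I go down and grip.

```bash
python3 -m pendant '[[[0,0.09,-0.45],[0,0,0],1],[[0,0,-0.45],[0,0,0],1],[[0,0,-0.45],[0,0,0],1],[[0,0,-0.45],[0,0,0],1],[[0,0,-0.45],[0,0,0],1],[[0,0,-0.25],[0,0,0],1],[[0,0,0],[0,0,0],1],[[0,0,0],[0,0,0],0],[[0,0,0],[0,0,0],-0.5],[[0,0,0],[0,0,0],-1]]'
python3 -m pendant '[[[0,0,0],[0,0,0],-1],[[0,0,0],[0,0,0],-1],[[0,0,0],[0,0,0],-1],[[0,0,0],[0,0,0],-1],[[0,0,0],[0,0,0],-1],[[0,0,0],[0,0,0],-1],[[0,0,0],[0,0,0],-1],[[0,0,0],[0,0,0],-1],[[0,0,0],[0,0,0],-1],[[0,0,0],[0,0,0],-1]]'
```

```text
time: 3.53
tool_pos: [480.7, 209.2, 46.8]
tcp_rot: [3.141, -0.002, 0.545]
contact_force: [0.1, -0.2, 0.4]
grip_width: 75.9
finger_force: 0.0
time: 4.37
tool_pos: [480.0, 209.3, 46.0]
tcp_rot: [-3.141, -0.0, 0.545]
contact_force: [-3.1, 2.2, 5.7]
grip_width: 49.6
finger_force: 30.0
```

```bash
python3 -m pendant '[[[0,0,0.2],[0,0,0],-1],[[0,0,0.4],[0,0,0],-1],[[0,0,0.6],[0,0,0],-1],[[0,0,0.6],[0,0,0],-1],[[0,0,0.6],[0,0,0],-1],[[0,0,0.6],[0,0,0],-1],[[0,0,0.6],[0,0,0],-1],[[0,-0.1,0.6],[0,0,0],-1],[[0,-0.3,0.6],[0,0,0],-1],[[0,-0.5,0.4],[0,0,0],-1]]'
python3 -m pendant '[[[-0.1,-0.7,0],[0,0,0.2],-1],[[-0.1,-0.7,0],[0,0,0.2],-1],[[-0.1,-0.7,0],[0,0,0.2],-1],[[-0.1,-0.7,0],[0,0,0.2],-1],[[-0.1,-0.7,0],[0,0,0.2],-1],[[-0.1,-0.7,0],[0,0,0.2],-1],[[-0.1,-0.7,0],[0,0,0.2],-1],[[-0.1,-0.7,0],[0,0,0.2],-1],[[-0.1,-0.7,0],[0,0,0.2],-1],[[-0.1,-0.7,0],[0,0,0.2],-1]]'
python3 -m pendant '[[[-0.1,-0.7,0],[0,0,0.2],-1],[[-0.1,-0.7,0],[0,0,0.2],-1],[[-0.1,-0.7,0],[0,0,0.2],-1],[[-0.1,-0.7,0],[0,0,0.2],-1],[[-0.1,-0.7,0],[0,0,0.2],-1],[[-0.1,-0.6,0],[0,0,0],-1],[[-0.1,-0.5,0],[0,0,0],-1],[[-0.1,-0.3,0],[0,0,0],-1],[[0,-0.1,0],[0,0,0],-1],[[0,0,0],[0,0,0],-1]]'
python3 - <<'E'
from h import *
im=bot.capture("scene");im2=bot.capture("top");cv2.imwrite("pics/s2.png",im);cv2.imwrite("pics/t2.png",im2)
o=bot.get_obs();print(o["tool_pos"],o["tcp_rot"],o["contact_force"])
a=[]
for n,i in(("top",im2),("scene",im)):
    u,v=proj(n,[421,-221,140])[0].astype(int);print(n,u,v);a.append(cv2.resize(i[v-45:v+45,u-45:u+45],(395,395),interpolation=cv2.INTER_CUBIC))
cv2.imwrite("pics/near2.png",np.hstack(a))
E
```

```text
time: 5.2
tool_pos: [480.1, 182.2, 203.0]
tcp_rot: [3.141, -0.001, 0.546]
contact_force: [0.1, 0.5, -3.4]
grip_width: 49.7
finger_force: 30.0
time: 6.03
tool_pos: [449.2, -29.3, 201.4]
tcp_rot: [-3.141, 0.001, 0.786]
contact_force: [0.0, -0.2, -3.9]
grip_width: 49.8
finger_force: 30.0
time: 6.87
tool_pos: [425.6, -178.3, 201.5]
tcp_rot: [-3.141, 0.0, 0.904]
contact_force: [-0.1, -0.1, -4.0]
grip_width: 49.9
finger_force: 30.0
[ 425.9067505  -177.36722535  201.5998369 ] [-3.14100217e+00 -1.38981288e-04  9.04920580e-01] [ 0.67340948  0.39669543 -3.1099023 ]
top 389 233
scene 225 237
```

View pics/near2.png

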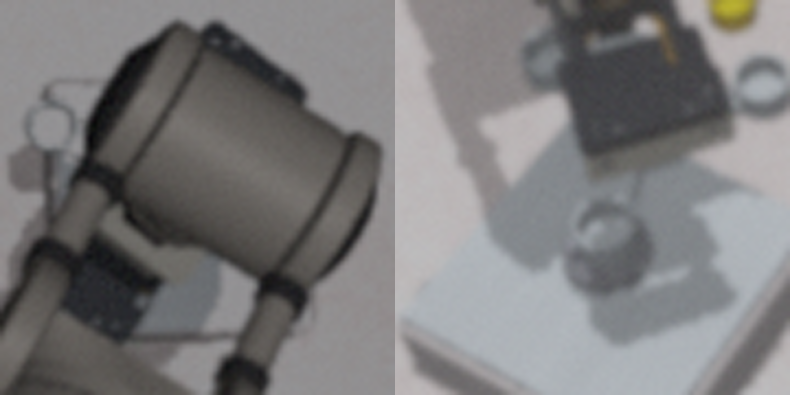

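The held rotor is level, with its cups at about (545,55), (765,85) and (605,208) in the crop, and the shaft tip is in front of it. Next I measure where the rotor sits in the jaws from the cup positions.

```bash
python3 - <<'E'
from h import *
for p in((545,55),(765,85),(605,212)):
    w=plane("scene",((p[0]-395)/4.389+180-.4,p[1]/4.389+192-.4),177.5);d=w-[425.7,-178];print(w,d,np.hypot(*d),np.degrees(np.arctan2(*d[::-1])))
im=cv2.imread("pics/s2.png");T=np.array([425.7,-178])
pts=[[*(T+70*np.array([np.cos(a),np.sin(a)])),177.5] for a in np.radians([51.9,171.9,-68.1])]
print(proj("scene",pts))
u=[(q-[180,192])*4.389 for q in proj("scene",pts)];print(u)
E
```

```text
[ 357.36862196 -174.59629731] [-68.33137804   3.40370269] 68.41609764586526 177.14835627458567
[ 474.125735   -129.09524319] [48.425735   48.90475681] 68.82388429091155 45.28198467228782
[ 449.02837083 -239.54696663] [ 23.32837083 -61.54696663] 65.81976896986625 -69.24160646894146
[[263.56746829 208.31377882]
 [215.13748503 202.16377297]
 [227.50207584 241.52190924]]
[array([366.77761831,  71.60117523]), array([154.21842181,  44.60879959]), array([208.48661084, 217.35165967])]
```

```bash
python3 -m pendant '[[[-0.03,-0.28,0],[0,0,0.06],-1],[[-0.03,-0.3,0],[0,0,0],-1],[[-0.03,-0.3,0],[0,0,0],-1],[[-0.03,-0.3,0],[0,0,0],-1],[[-0.03,-0.3,0],[0,0,0],-1],[[0,0,-0.3],[0,0,0],-1],[[0,0,-0.3],[0,0,0],-1],[[0,0,-0.3],[0,0,0],-1],[[0,0,0],[0,0,0],-1],[[0,0,0],[0,0,0],-1]]'
python3 - <<'E'
from h import *
im=bot.capture("scene");im2=bot.capture("top");cv2.imwrite("pics/s3.png",im);cv2.imwrite("pics/t3.png",im2)
u,v=proj("scene",[421,-221,128])[0].astype(int)
cv2.imwrite("pics/near3.png",cv2.resize(im[v-35:v+35,u-45:u+45],(720,560),interpolation=cv2.INTER_CUBIC))
E
```

```text
time: 7.8
tool_pos: [421.0, -221.7, 173.8]
tcp_rot: [-3.139, -0.0, 0.912]
contact_force: [0.8, 0.9, -2.8]
grip_width: 49.9
finger_force: 30.0
```

View pics/near3.png

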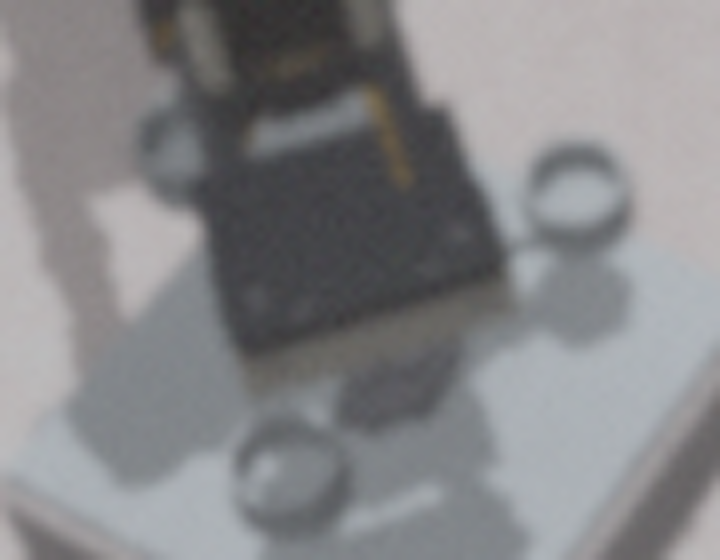

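The shaft is now hidden under the hub, with the collar's edge visible at about (400,390). I lower slowly and watch the force.

```bash
python3 -m pendant '[[[0,0,-0.07],[0,0,0],-1],[[0,0,-0.07],[0,0,0],-1],[[0,0,-0.07],[0,0,0],-1],[[0,0,-0.05],[0,0,0],-1],[[0,0,-0.05],[0,0,0],-1],[[0,0,0],[0,0,0],-1],[[0,0,0],[0,0,0],-1],[[0,0,0],[0,0,0],-1],[[0,0,0],[0,0,0],-1],[[0,0,0],[0,0,0],-1]]'; python3 -c "
from plant import bot
o=bot.get_obs();print(o['tool_pos'],o['contact_force'],o['moment'])"
```

```text
time: 8.73
tool_pos: [421.3, -222.2, 165.3]
tcp_rot: [-3.141, 0.0, 0.912]
contact_force: [-1.4, 0.1, -4.2]
grip_width: 49.8
finger_force: 30.0
[ 421.29429077 -222.22569401  165.34557751] [-1.44400213  0.11813392 -4.21203627] [0.16165719 0.23783639 0.00145931]
```

```bash
python3 -m pendant '[[[0,0,-0.08],[0,0,0],-1],[[0,0,-0.08],[0,0,0],-1],[[0,0,-0.08],[0,0,0],-1],[[0,0,-0.08],[0,0,0],-1],[[0,0,-0.05],[0,0,0],-1],[[0,0,0],[0,0,0],-1],[[0,0,0],[0,0,0],-1],[[0,0,0],[0,0,0],-1],[[0,0,0],[0,0,0],-1],[[0,0,0],[0,0,0],-1]]'; python3 -c "
from plant import bot
o=bot.get_obs();print(o['tool_pos'],o['contact_force'],o['moment'])"
python3 -m pendant '[[[0,0,-0.05],[0,0,0],-1],[[0,0,-0.05],[0,0,0],-1],[[0,0,-0.05],[0,0,0],-1],[[0,0,-0.05],[0,0,0],-1],[[0,0,0],[0,0,0],-1],[[0,0,0],[0,0,0],-1],[[0,0,0],[0,0,0],-1],[[0,0,0],[0,0,0],-1],[[0,0,0],[0,0,0],-1],[[0,0,0],[0,0,0],-1]]'; python3 -c "
from plant import bot
o=bot.get_obs();print(o['tool_pos'],o['contact_force'],o['moment'])"
```

```text
time: 9.57
tool_pos: [421.2, -222.2, 154.1]
tcp_rot: [-3.141, 0.0, 0.912]
contact_force: [-3.4, 3.4, -6.1]
grip_width: 49.7
finger_force: 30.0
[ 421.20020072 -222.16679008  154.10672453] [-3.35835058  3.36339791 -6.14360324] [ 0.49643743  0.54693091 -0.07382468]
time: 10.4
tool_pos: [421.0, -222.0, 148.2]
tcp_rot: [-3.14, 0.0, 0.912]
contact_force: [-3.8, 2.9, -4.7]
grip_width: 49.9
finger_force: 30.0
[ 420.98740644 -221.97507733  148.16617685] [-3.82434199  2.85153437 -4.71223883] [ 0.66978351  0.74358936 -0.06743542]
```

No vertical resistance with the hub's bottom about 4 mm below the key tops, so it is probably meshed. I ease the side load and go on down.

```bash
python3 -m pendant '[[[-0.02,0.015,0],[0,0,0],-1],[[-0.01,0.01,0],[0,0,0],-1],[[0,0,-0.06],[0,0,0],-1],[[0,0,-0.06],[0,0,0],-1],[[0,0,-0.06],[0,0,0],-1],[[0,0,-0.06],[0,0,0],-1],[[0,0,0],[0,0,0],-1],[[0,0,0],[0,0,0],-1],[[0,0,0],[0,0,0],-1],[[0,0,0],[0,0,0],-1]]'; python3 -c "
from plant import bot
o=bot.get_obs();print(o['tool_pos'],o['contact_force'],o['moment'])"
```

```text
time: 11.23
tool_pos: [420.7, -221.7, 141.0]
tcp_rot: [3.141, 0.0, 0.912]
contact_force: [-2.2, 1.5, -3.8]
grip_width: 49.6
finger_force: 30.0
[ 420.65356176 -221.68751897  141.01992258] [-2.19110107  1.45184213 -3.8490257 ] [ 0.33410759  0.3477721  -0.04031845]
```

It is meshed, with the hub's bottom at about 95. Next I push the collar down with the grip.

```bash
python3 -m pendant '[[[-0.02,0.015,-0.06],[0,0,0],-1],[[0,0,-0.06],[0,0,0],-1],[[0,0,-0.06],[0,0,0],-1],[[0,0,-0.06],[0,0,0],-1],[[0,0,-0.06],[0,0,0],-1],[[0,0,-0.06],[0,0,0],-1],[[0,0,0],[0,0,0],-1],[[0,0,0],[0,0,0],-1],[[0,0,0],[0,0,0],-1],[[0,0,0],[0,0,0],-1]]'
python3 -m pendant '[[[0,0,-0.05],[0,0,0],-1],[[0,0,-0.05],[0,0,0],-1],[[0,0,-0.05],[0,0,0],-1],[[0,0,-0.05],[0,0,0],-1],[[0,0,0],[0,0,0],-1],[[0,0,0],[0,0,0],-1],[[0,0,0],[0,0,0],-1],[[0,0,0],[0,0,0],-1],[[0,0,0],[0,0,0],-1],[[0,0,0],[0,0,0],-1]]'
```

```text
time: 12.07
tool_pos: [420.5, -221.6, 131.4]
tcp_rot: [3.139, 0.0, 0.912]
contact_force: [-2.6, 1.9, 5.7]
grip_width: 49.7
finger_force: 30.0
time: 12.9
tool_pos: [420.5, -221.6, 125.4]
tcp_rot: [3.139, 0.0, 0.912]
contact_force: [-2.8, 0.8, 7.1]
grip_width: 49.9
finger_force: 30.0
```

```bash
python3 -m pendant '[[[0,0,-0.04],[0,0,0],-1],[[0,0,-0.04],[0,0,0],-1],[[0,0,-0.03],[0,0,0],-1],[[0,0,0],[0,0,0],-1],[[0,0,0],[0,0,0],-1],[[0,0,0],[0,0,0],-1],[[0,0,0],[0,0,0],-1],[[0,0,0],[0,0,0],-1],[[0,0,0],[0,0,0],-1],[[0,0,0],[0,0,0],-1]]'
```

```text
time: 13.73
tool_pos: [420.6, -221.6, 123.7]
tcp_rot: [3.138, 0.0, 0.912]
contact_force: [-7.1, 5.3, 23.2]
grip_width: 50.0
finger_force: 30.0
```

It has bottomed out (23 N, TCP 46 mm above the seat height). I let go, rise, then press on the hub top with shut fingers to confirm.

```bash
python3 -m pendant '[[[0,0,0.03],[0,0,0],-0.2],[[0,0,0],[0,0,0],0.6],[[0,0,0],[0,0,0],0.6],[[0,0,0],[0,0,0],0.6],[[0,0,0],[0,0,0],0.6],[[0,0,0],[0,0,0],0.6],[[0,0,0],[0,0,0],0.6],[[0,0,0.2],[0,0,0],0.6],[[0,0,0.4],[0,0,0],0.6],[[0,0,0.6],[0,0,0],0.6]]'
python3 -m pendant '[[[0,0,0.4],[0,0,0],0.6],[[0,0,0.2],[0,0,0],0],[[0,0,0],[0,0,0],-1],[[0,0,0],[0,0,0],-1],[[0,0,0],[0,0,0],-1],[[0,0,0],[0,0,0],-1],[[0,0,0],[0,0,0],-1],[[0,0,0],[0,0,0],-1],[[0,0,0],[0,0,0],-1],[[0,0,0],[0,0,0],-1]]'
```

```text
time: 14.57
tool_pos: [419.3, -220.7, 157.5]
tcp_rot: [-3.139, 0.0, 0.912]
contact_force: [-0.0, -0.4, -0.2]
grip_width: 73.2
finger_force: 0.0
time: 15.4
tool_pos: [419.9, -221.2, 175.8]
tcp_rot: [-3.141, 0.0, 0.912]
contact_force: [-0.2, 0.8, 1.2]
grip_width: 17.9
finger_force: 0.0
```

Fingertips are at about 159. I descend to a tip height of about 136 (TCP 153).

```bash
python3 -m pendant '[[[0,0,-0.2],[0,0,0],-1],[[0,0,-0.2],[0,0,0],-1],[[0,0,-0.1],[0,0,0],-1],[[0,0,-0.06],[0,0,0],-1],[[0,0,-0.05],[0,0,0],-1],[[0,0,-0.05],[0,0,0],-1],[[0,0,-0.04],[0,0,0],-1],[[0,0,-0.04],[0,0,0],-1],[[0,0,0],[0,0,0],-1],[[0,0,0],[0,0,0],-1]]'
python3 -m pendant '[[[0,0,-0.03],[0,0,0],-1],[[0,0,-0.02],[0,0,0],-1],[[0,0,0],[0,0,0],-1],[[0,0,0],[0,0,0],-1],[[0,0,0],[0,0,0],-1],[[0,0,0],[0,0,0],-1],[[0,0,0],[0,0,0],-1],[[0,0,0],[0,0,0],-1],[[0,0,0],[0,0,0],-1],[[0,0,0],[0,0,0],-1]]'
```

```text
time: 16.23
tool_pos: [420.2, -221.3, 154.2]
tcp_rot: [3.14, -0.0, 0.912]
contact_force: [-0.5, 0.7, 3.8]
grip_width: 0.6
finger_force: 2.0
time: 17.07
tool_pos: [420.5, -221.5, 154.1]
tcp_rot: [3.139, 0.0, 0.912]
contact_force: [-2.8, 1.8, 17.9]
grip_width: 0.7
finger_force: 8.2
```

The hub top is at 137.1 (home is 137.0) and firm under 18 N. I lift clear and take a last look.

```bash
python3 -m pendant '[[[0,0,0.3],[0,0,0],-1],[[0,0,0.6],[0,0,0],-1],[[0,0,0.8],[0,0,0],-1],[[0,0,0.8],[0,0,0],-1],[[-0.2,-0.6,0.6],[0,0,0],-1],[[-0.4,-0.8,0],[0,0,0],-1],[[-0.4,-0.8,0],[0,0,0],-1],[[-0.4,-0.8,0],[0,0,0],-1],[[-0.4,-0.8,0],[0,0,0],-1],[[0,0,0],[0,0,0],-1]]'
python3 - <<'E'
from h import *
im=bot.capture("scene");cv2.imwrite("pics/end.png",im)
E
```

```text
time: 17.9
tool_pos: [364.3, -338.7, 245.2]
tcp_rot: [3.141, 0.002, 0.909]
contact_force: [0.2, -0.4, -0.3]
grip_width: 0.4
finger_force: 0.0
```

View pics/end.png

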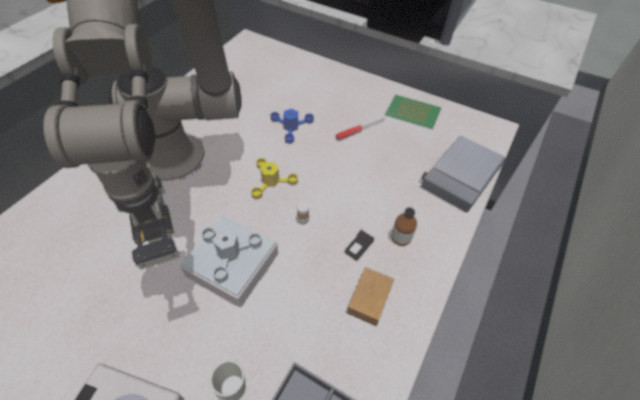

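The rotor sits low on the spinner at about (227,245), everything else is where it was, and the gripper is clear.

```bash
python3 -c "
from plant import bot
print(bot.close_job())"
```

```text
the job is handed in; nothing more can be done
None
```

The rotor is meshed on the splined shaft and pressed fully home (hub top measured at 137.1 mm, 137.0 mm expected), the gripper has let go and is clear, nothing else appears to have moved in the last picture, and the job was handed in at about 18 s; no verdict was returned.

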